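# Flip the packing flag of the full bulb carton

### The arm

A 7-joint arm with a two-finger parallel gripper is mounted at the origin on the work surface. World frame = base frame: x ahead of the robot, y to its left, z up, the work surface at z = 0. Lengths are in m, angles in degrees, forces in N, time in s.
With the tool pointing down it reaches from about 0.4 to 0.9 m from the base axis. Payload 5.5 kg.
Tool frame: the origin (TCP) lies between the finger pads; the fingertips stand 8 mm ahead of it and the grasp point (between the pads) lies 11 mm behind it; z points along the fingers, y is the line along which they close (so a half turn about z gives the same grasp; the last joint's range is limited). The gripper opens to 85 mm and grips with 20 to 120 N. Pads are 22 mm wide; open, the fingers measure 114 mm over their backs; the gripper's body (76 mm by 85 mm) begins 54 mm behind the grasp point. The pads swing forward as they close: fully open they stand 13 mm farther back than shut.
Start: joints at [-50.065, 28.699, -24.465, 88.831, 12.651, 65.22, -12.049], TCP at [0.273, 0.59, 0.239] pointing down, gripper open.
Joint ranges: [-164.97, 164.97], [-17.58, 116.51], [-87.97, 89.64], [11.32, 138.91], [-80.73, 260.73], [10.89, 115.49], [-147.41, 147.41]. Speed limits (degrees/s): [147.25, 147.25, 180, 180, 180, 180, 180].

### API

Orientations are given as a 3x3 rotation matrix whose columns are the frame's x, y, z axes.
In Python, from workcell import ctrl, imaging gives the robot as it stands (ctrl), with the cameras (imaging).
- The arm moves only by the shell command python3 shift.py 'ROWS' [FORCE]. ROWS is rows parted by semicolons, their numbers by spaces, 1 to 20 of them, each of 7 numbers: dx, dy, dz in m, then a rotation vector rx, ry, rz in degrees, then the finger opening in m; each row is the pose to reach, as a shift and turn from the pose commanded when the command began, along the tool's axes at that moment; what a row does not reach only later rows make up. A row lasts 1/12 s, in which the tool goes at most 0.0417 m and 7.16 degrees, less where a joint would pass 70% of its speed; a pose out of reach is approached as far as the arm can. The fingers move at their own pace and stop on an object; FORCE is the grip in N (left out, the last holds). Time passes only in rows, so rows that do not move let the fingers close. It prints the time, the measured TCP pose, the force, the opening and the grip force at its end.
- ctrl.get_state(): the state, without advancing time (a new reading comes with each control period).
- imaging.grab_frame(name): name is "side" or "top"; returns the picture (384x512x3 uint8, red, green, blue); there is no depth.
- imaging.calibration(name): a dict with "fx", "fy", "cx", "cy" (pixels), "R" (3x3) and "t" (3): a world point X has camera coordinates R X + t. Camera axes: x right, y down, z forward; pixel columns grow to the right and rows downward; lengths in m; the calibration is good to about 2 mm. A picture is of the moment at which its call begins. calibration takes no time and is no camera call.
- ctrl.sign_off(): hands the job in; it is judged then, once.
The state is a dict: "clock": time; "joints": joint angles; "qvel": joint speeds; "tau": joint torques, N m; "position": TCP position; "eef_rot": TCP orientation; "force": force on the tool from outside, world axes, zero at the start; "moment": the same for the moment, N m; "width": finger opening in m; "grip_force": force on a finger pad.
Only numpy, scipy, OpenCV 4.12 (cv2) and the standard library are available. Lean on these libraries where they do the work, as an engineer would, in place of code of your own. Each camera call takes 0.05 s, during which the arm holds its last target. There are 200 camera calls.

### The job

One of the two cartons has a light bulb in every cell: mark it as full by flipping the flag on the stand next to it right over its pivot, until the plate lies level on its other side with the bar face up. Push the plate gently with the fingertips, without pinching it, and leave the other flag as it is. Leave the lamp head, the small box and the bracket standing or lying where they are.

Things in the scene. Friction and masses are not known exactly. Their poses are not given: they have to be found in the camera images.
- flag_left (a joint): aluminium flag plate on the left stand, 110 mm wide (along the pivot), 95 mm from pivot to free edge, 6 mm thick. Rad: 0 = level, pointing outward, to the left (stand's -x), ring face up; pi/2 = straight up; pi = level, pointing inward (+x), bar face up; stops at 0 and pi. Starts at 0 to 0.15. Stiff hinge (0.06 N m, 1 to 2 N at the free edge): it stays where it is left and never falls by itself
- stand_left: fixed stand on the robot's left (+y): plywood block 100 x 150 x 65 mm, let 0 to 55 mm deep into the table, two uprights 132 mm apart carry the pivot. Origin: centre of the block's underside; x points inward (within 0.3 rad of square), y along the pivot. The pivot is 155 mm above the origin; beyond 30 mm from it there is only air under the flag
- pivot_left (a point): middle of the pivot axis of the left flag, 100 to 155 mm above the table; the uprights end 10 mm above it, the block's top is 90 mm below it
- edge_left (a point): middle of the free edge of the left flag plate, mid-thickness, 95 mm from the pivot; moves with the flag
- ring_face_left: the left flag plate's one face, bearing a flat black ring mark 60 mm across; up at the start. Origin at the middle of the pivot axis; this plate lies along its -x, from 0 to 3 mm up its z
- bar_face_left: the left flag plate's other face, bearing one flat black bar mark 74 x 12 mm parallel to the pivot; underneath at the start. Origin at the middle of the pivot axis; this plate lies along its -x, from 0 to -3 mm in its z
- flag_right (a joint): aluminium flag plate on the right stand, 110 mm wide (along the pivot), 95 mm from pivot to free edge, 6 mm thick. Rad: 0 = level, pointing outward, to the right (stand's -x), ring face up; pi/2 = straight up; pi = level, pointing inward (+x), bar face up; stops at 0 and pi. Starts at 0 to 0.15. Stiff hinge (0.06 N m, 1 to 2 N at the free edge): it stays where it is left and never falls by itself
- stand_right: fixed stand on the robot's right (-y): plywood block 100 x 150 x 65 mm, let 0 to 55 mm deep into the table, two uprights 132 mm apart carry the pivot. Origin: centre of the block's underside; x points inward (within 0.3 rad of square), y along the pivot. The pivot is 155 mm above the origin; beyond 30 mm from it there is only air under the flag
- pivot_right (a point): middle of the pivot axis of the right flag, 100 to 155 mm above the table; the uprights end 10 mm above it, the block's top is 90 mm below it
- edge_right (a point): middle of the free edge of the right flag plate, mid-thickness, 95 mm from the pivot; moves with the flag
- ring_face_right: the right flag plate's one face, bearing a flat black ring mark 60 mm across; up at the start. Origin at the middle of the pivot axis; this plate lies along its -x, from 0 to 3 mm up its z
- bar_face_right: the right flag plate's other face, bearing one flat black bar mark 74 x 12 mm parallel to the pivot; underneath at the start. Origin at the middle of the pivot axis; this plate lies along its -x, from 0 to -3 mm in its z
- carton_full: fixed open cardboard carton 170 x 250 x 90 mm (x, y, z) with six cells, every one of which holds a white round light bulb (tops 107 mm above the table); it stands just beyond one of the two stands. Origin at the centre of its underside
- carton_part: the same carton beyond the other stand, but only two of its six cells hold a bulb. Origin at the centre of its underside
- lamp_head: loose bystander: aluminium reflector lamp head standing on its mouth, 110 mm across below, 38 mm neck above, 120 mm high; origin at the centre of its underside
- bulb_box: loose bystander: small upright cardboard box 62 x 62 x 85 mm; origin at the centre of its underside
- bracket: loose bystander: steel angle bracket lying on the table between the cartons, 35 x 130 mm, 35 mm high; origin at the centre of its underside

How it is judged:
By the outcome, as a careful person would: the job done as asked, in the order asked, and still so for the second after the job is handed in, with the robot touching nothing.
It also fails if it takes over 45 s, if anything falls off the work surface, if the arm or the gripper's body presses on something with over 40 N, if the wrist force passes 120 N, or if a joint passes its speed limit or range.

## Working session

There is one attempt and no reset: what is moved stays moved. The work goes in short steps, Python scripts to look and compute and a shell command to move; the robot and the scene stay as the last step left them, time stands still between calls to the robot, and variables do not carry over. Pictures are saved under pics/ and viewed, at most 10 in all, crops included, and the job is handed in when it is done.

```bash
ls; mkdir -p pics; python3 - <<'E'
from workcell import ctrl, imaging
import cv2,numpy as np
np.set_printoptions(precision=4,suppress=True)
for n in("side","top"):
    f=imaging.grab_frame(n); cv2.imwrite(f"pics/{n}0.png",f[:,:,::-1])
    print(n,imaging.calibration(n))
s=ctrl.get_state(); print(s['clock'],s['position'],s['eef_rot'],s['width'])
E
```

```text
pics
shift.py
workcell.py
side {'fx': 497.2568185428158, 'fy': 497.2568185428158, 'cx': 253.47770521250885, 'cy': 195.24354675633344, 'R': array([[ 0.8581, -0.5132, -0.0191],
       [-0.2711, -0.4211, -0.8655],
       [ 0.4362,  0.7478, -0.5005]]), 't': array([-0.4983,  0.2502,  1.2804])}
top {'fx': 473.79565703914096, 'fy': 473.79565703914096, 'cx': 259.40665995660316, 'cy': 188.28651237959767, 'R': array([[-0.0031, -1.    ,  0.0017],
       [-0.9966,  0.003 , -0.0828],
       [ 0.0828, -0.002 , -0.9966]]), 't': array([0.0169, 0.5978, 1.4561])}
0.1 [0.273  0.5892 0.2384] [[-0.9074  0.4203 -0.0008]
 [ 0.4203  0.9074 -0.0016]
 [ 0.0001 -0.0018 -1.    ]] 0.08547047276326253
```

View pics/side0.png

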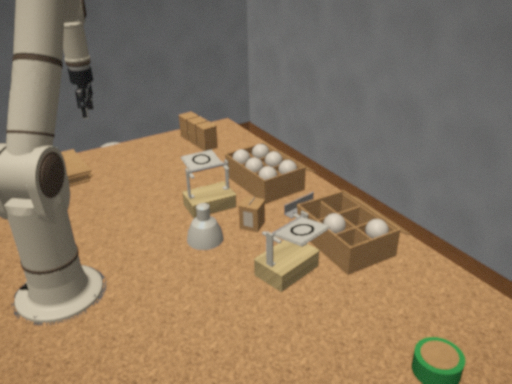

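View pics/top0.png

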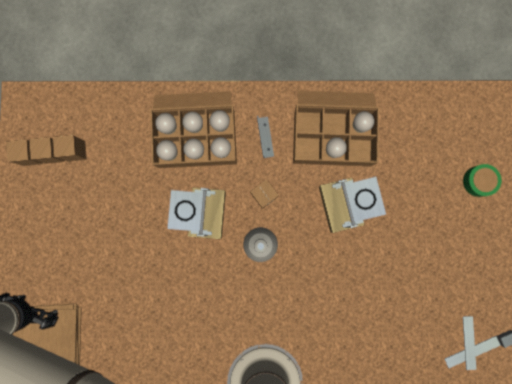

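The left carton (top view, cols 152–236) has all six bulbs, so the left flag is the one to flip. Its plate sits at about (185,210) in the top view and (202,160) in the side view.

```bash
python3 - <<'E'
import cv2,numpy as np
a=cv2.imread("pics/top0.png")[175:250,155:240]; b=cv2.imread("pics/side0.png")[140:222,170:250]
A=cv2.resize(a,(396,350),interpolation=cv2.INTER_CUBIC); B=cv2.resize(b,(400,410),interpolation=cv2.INTER_CUBIC)
A=cv2.copyMakeBorder(A,0,60,0,4,0); cv2.imwrite("pics/z1.png",np.hstack([A,B]))
for n,(r0,r1,c0,c1) in dict(top=(185,240,160,230),side=(148,172,178,228)).items():
    I=cv2.imread(f"pics/{n}0.png"); h=cv2.cvtColor(I,cv2.COLOR_BGR2HSV)[r0:r1,c0:c1]
    for nm,m in (("dark",(h[...,2]<90)),("grey",(h[...,1]<45)&(h[...,2]>110))):
        cs,_=cv2.findContours(m.astype('uint8'),cv2.RETR_EXTERNAL,cv2.CHAIN_APPROX_NONE)
        for c in cs:
            if cv2.contourArea(c)<40: continue
            (x,y),s,an=cv2.minAreaRect(c); print(n,nm,cv2.contourArea(c),round(x+c0,1),round(y+r0,1),np.round(s,1),round(an,1),(cv2.approxPolyDP(c,2,True)[:,0]+[c0,r0]).tolist())
E
```

```text
top dark 289.5 184.5 210.5 [19. 19.] 90.0 [[179, 202], [175, 208], [176, 215], [184, 220], [191, 218], [194, 214], [193, 205], [189, 201]]
top grey 1448.5 190.6 211.1 [44.1 48.1] 4.2 [[214, 191], [205, 188], [193, 192], [172, 190], [168, 228], [186, 229], [202, 236], [211, 234], [202, 229], [205, 196], [213, 194]]
side grey 516.0 204.5 160.5 [21. 45.] 90.0 [[226, 161], [220, 162], [210, 150], [182, 157], [188, 167], [187, 171], [220, 164], [227, 171]]
```

View pics/z1.png

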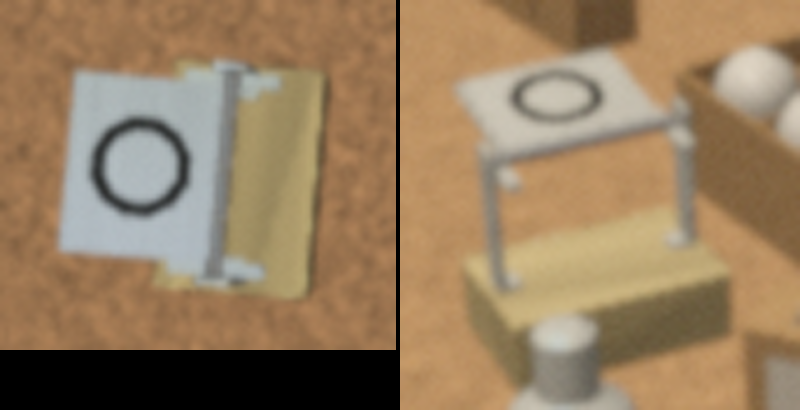

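The crop shows the plate pointing left with the ring up. The outer corners, pivot bar ends and ring centre are clear in both views, so I'll triangulate them.

```bash
cat > h.py <<'E'
from workcell import ctrl, imaging
import numpy as np,cv2
np.set_printoptions(precision=4,suppress=True)
K={n:imaging.calibration(n) for n in("top","side")}
def P(n):
    k=K[n]; return np.array([[k['fx'],0,k['cx']],[0,k['fy'],k['cy']],[0,0,1]])@np.c_[k['R'],k['t']]
def tri(a,b):
    X=cv2.triangulatePoints(P("top"),P("side"),np.array(a,float).reshape(2,1),np.array(b,float).reshape(2,1))[:,0]; X=X[:3]/X[3]
    return X
def proj(n,X):
    u=P(n)@np.r_[X,1]; return u[:2]/u[2]
E
python3 - <<'E'
from h import *
Z=lambda p:((p[0]/4.66+155-.5+.1),(p[1]/4.667+175-.4)); S=lambda p:(p[0]/5+170-.4,p[1]/5+140-.4)
for n,a,b in (("outNear",(60,250),(57,90)),("outFar",(76,72),(212,50)),("pivNear",(213,280),(87,152)),("pivFar",(236,66),(285,112)),("ring",(140,166),(157,97))):
    X=tri(Z(a),S(b)); print(n,X,proj("top",X)-Z(a),proj("side",X)-S(b))
# other things: lamp top, box
print("lampneck",tri((260.5,244),(203,207)))
def ray(n,uv,z):
    k=K[n];d=k['R'].T@np.array([(uv[0]-k['cx'])/k['fx'],(uv[1]-k['cy'])/k['fy'],1]);c=-k['R'].T@k['t'];return c+d*(z-c[2])/d[2]
print("box",ray("top",(263,194),.085),"carton near R corner",ray("top",(236,164),.09),ray("top",(154,165),.09))
E
```

```text
outNear [0.4746 0.2773 0.1473] [-0.0113  0.0262] [ 0.0226 -0.0004]
outFar [0.5831 0.268  0.152 ] [-0.0008  0.0017] [ 0.0014 -0.0001]
pivNear [0.455  0.1842 0.1474] [-0.1691  0.3866] [ 0.3513 -0.0094]
pivFar [0.5866 0.171  0.1451] [-0.0846  0.1728] [ 0.1562 -0.0122]
ring [0.5247 0.2292 0.1485] [-0.1559  0.3418] [ 0.3011 -0.0137]
lampneck [0.4257 0.0135 0.1104]
box [0.5757 0.0045 0.085 ] carton near R corner [0.6658 0.0852 0.09  ] [0.6635 0.3311 0.09  ]
```

```bash
cat >> h.py <<'E'
from scipy.spatial.transform import Rotation as Ro
piv=np.array([.521,.178,.1465]); a=np.array([.9960,-.0895,0]); o=np.array([.0895,.9960,0]); Zw=np.array([0,0,1.])
def pose(cin,tau):           # cin: tip top corner (out,up) in m from pivot
    t=np.radians(tau); z=np.array([-np.sin(t),-np.cos(t)]); n=np.array([-np.cos(t),np.sin(t)])
    q=np.asarray(cin)-.008*z-.011*n; zz=z[0]*o+z[1]*Zw
    return piv+q[0]*o+q[1]*Zw, np.c_[np.cross(a,zz),a,zz]
def edge(th,tau,ins,gap):    # finger side below the edge's lower corner, tip ins beyond it
    h=np.radians(th);t=np.radians(tau); z=np.array([-np.sin(t),-np.cos(t)]); n=np.array([-np.cos(t),np.sin(t)])
    return pose(.095*np.array([np.cos(h),np.sin(h)])+.003*np.array([np.sin(h),-np.cos(h)])+ins*z-gap*n,tau)
def face(th,tau,r,press=0):  # tip corner on the bar face at r
    h=np.radians(th); return pose(r*np.array([np.cos(h),np.sin(h)])+(.003-press)*np.array([np.sin(h),-np.cos(h)]),tau)
def row(p,R,p0,R0): return np.r_[np.round(R0.T@(p-p0),3),np.round(Ro.from_matrix(R0.T@R).as_rotvec(degrees=True),1)]
E
python3 - <<'E'
from h import *
s=ctrl.get_state(); R0=s['eef_rot']; p0=s['position']
p,R=edge(2,55,-.07,.012); print(p,row(p,R,p0,R0))
E
```

```text
[0.5364 0.3494 0.1727] [ -0.34   -0.107   0.066  33.5   -47.7    64.6  ]
```

```bash
r="-0.34 -0.107 0.066 33.5 -47.7 64.6 0"; python3 shift.py '-0.1 -0.03 0 10 -14 19 0;-0.2 -0.06 0.02 17 -24 32 0;-0.3 -0.09 0.04 25 -36 48 0;-0.34 -0.107 0.066 33.5 -47.7 64.6 0;-0.34 -0.107 0.066 33.5 -47.7 64.6 0;-0.34 -0.107 0.066 33.5 -47.7 64.6 0;-0.34 -0.107 0.066 33.5 -47.7 64.6 0;-0.34 -0.107 0.066 33.5 -47.7 64.6 0;-0.34 -0.107 0.066 33.5 -47.7 64.6 0;-0.34 -0.107 0.066 33.5 -47.7 64.6 0;-0.34 -0.107 0.066 33.5 -47.7 64.6 0;-0.34 -0.107 0.066 33.5 -47.7 64.6 0;-0.34 -0.107 0.066 33.5 -47.7 64.6 0;-0.34 -0.107 0.066 33.5 -47.7 64.6 0;-0.34 -0.107 0.066 33.5 -47.7 64.6 0;-0.34 -0.107 0.066 33.5 -47.7 64.6 0' 20
python3 - <<'E'
from h import *
s=ctrl.get_state(); print(s['position'],s['joints'],s['width'])
p,R=edge(2,55,-.07,.012); print(p,row(p,R,s['position'],s['eef_rot']))
p,R=edge(2,55,.025,.012); print(p,row(p,R,s['position'],s['eef_rot']))
t=imaging.grab_frame("top")[150:250,120:250,::-1]; d=imaging.grab_frame("side")[100:200,130:260,::-1]
cv2.imwrite("pics/a.png",cv2.resize(np.vstack([t,d]),None,fx=3,fy=3,interpolation=2))
E
```

```text
clock: 1.43
position: [0.5369, 0.3499, 0.1745]
eef_rot: [[0.052, 0.996, -0.072], [0.574, -0.088, -0.814], [-0.817, 0.001, -0.577]]
force: [0.3, -0.5, -0.5]
width: 0.0001
grip_force: 0.0
[0.5369 0.3499 0.1745] [-53.5256  59.5803   6.7051  59.5499  25.0952 106.6103 -55.7814] 0.0001326420878662231
[0.5364 0.3494 0.1727] [ 0.001 -0.     0.001  0.1   -0.2   -0.   ]
[0.5294 0.2719 0.1182] [ 0.001 -0.001  0.096  0.1   -0.2   -0.   ]
```

View pics/a.png

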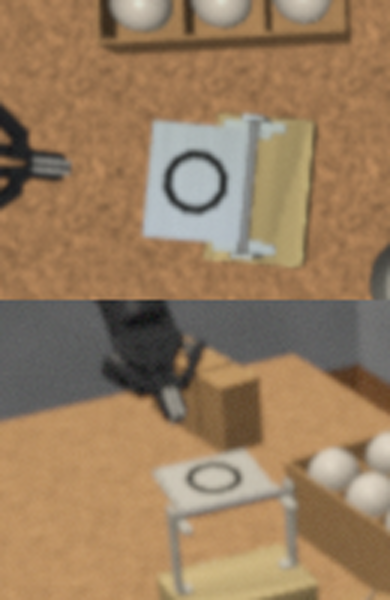

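The closed fingers stand outside the free edge, with the tips at about (143,205) in the top view, tilted and aimed under the plate. Next I advance under the edge.

```bash
python3 shift.py '0 0 0.025 0 0 0 0;0 0 0.05 0 0 0 0;0 0 0.075 0 0 0 0;0 0 0.095 0 0 0 0;0 0 0.095 0 0 0 0;0 0 0.095 0 0 0 0'
python3 - <<'E'
from h import *
s=ctrl.get_state(); print(s['joints'])
t=imaging.grab_frame("top")[150:250,120:250,::-1]; d=imaging.grab_frame("side")[100:200,130:260,::-1]
cv2.imwrite("pics/b.png",cv2.resize(np.hstack([t,d]),None,fx=3,fy=3,interpolation=2))
p0,R0=s['position'],s['eef_rot']
for x in (edge(2,55,.025,0),edge(15,55,.025,0),edge(30,55,.025,0),face(45,55,.07),face(60,52,.07),face(75,48,.07),face(90,42,.07)): print(row(*x,p0,R0))
E
```

```text
clock: 2.03
position: [0.5299, 0.2714, 0.1199]
eef_rot: [[0.053, 0.996, -0.074], [0.573, -0.091, -0.815], [-0.818, 0.001, -0.575]]
force: [0.6, 0.3, 0.8]
width: -0.0002
grip_force: 0.0
[-51.0376  57.1906   7.0124  72.846   26.083   95.6388 -58.5456]
[-0.01  -0.     0.001 -0.    -0.1   -0.1  ]
[-0.029 -0.    -0.01  -0.    -0.1   -0.1  ]
[-0.053 -0.    -0.016 -0.    -0.1   -0.1  ]
[-0.074 -0.    -0.016 -0.    -0.1   -0.1  ]
[-0.092 -0.    -0.012 -0.     2.9   -0.1  ]
[-0.108 -0.    -0.003 -0.     6.9   -0.1  ]
[-0.122 -0.     0.008 -0.    12.9   -0.1  ]
```

View pics/b.png

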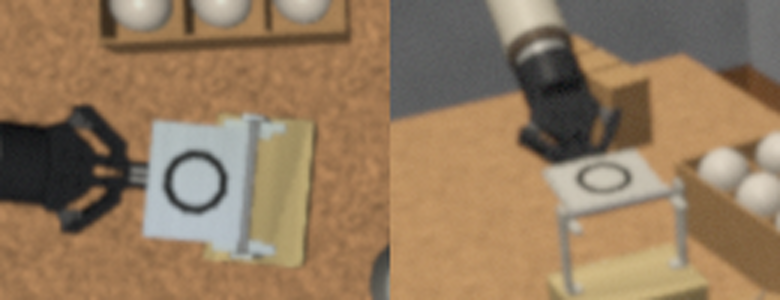

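Tips are now under the edge at about (169,208) in the top view, with no contact force. Next I lift.

```bash
python3 shift.py '-0.005 0 0 0 0 0 0;-0.01 0 0 0 0 0 0;-0.016 0 -0.003 0 0 0 0;-0.022 0 -0.006 0 0 0 0;-0.029 0 -0.01 0 0 0 0;-0.037 0 -0.012 0 0 0 0;-0.045 0 -0.014 0 0 0 0;-0.053 0 -0.016 0 0 0 0;-0.06 0 -0.016 0 0 0 0;-0.067 0 -0.016 0 0 0 0;-0.074 0 -0.016 0 0 0 0;-0.08 0 -0.015 0 1 0 0;-0.086 0 -0.014 0 2 0 0;-0.092 0 -0.012 0 3 0 0'
python3 - <<'E'
from h import *
s=ctrl.get_state(); print(s['joints'])
t=imaging.grab_frame("top")[150:250,120:250,::-1]; d=imaging.grab_frame("side")[100:200,130:260,::-1]
cv2.imwrite("pics/c.png",cv2.resize(np.hstack([t,d]),None,fx=3,fy=3,interpolation=2))
p0,R0=s['position'],s['eef_rot']
for x in (face(60,52,.07),face(75,48,.07),face(90,42,.07),face(105,34,.07),face(120,25,.07),face(135,15,.07),face(150,6,.07),face(165,0,.07),face(180,0,.07)): print(row(*x,p0,R0))
E
```

```text
clock: 3.3
position: [0.5257, 0.2291, 0.2012]
eef_rot: [[0.057, 0.996, -0.07], [0.616, -0.09, -0.783], [-0.786, 0.001, -0.618]]
force: [-0.1, 1.1, -1.0]
width: -0.0002
grip_force: 0.5
[-49.2037  46.4905   7.5117  80.0892  27.0738  94.9001 -55.2155]
[-0.001 -0.     0.     0.    -0.2   -0.1  ]
[-0.018 -0.     0.008  0.     3.8   -0.1  ]
[-0.032 -0.     0.019  0.     9.8   -0.1  ]
[-0.044 -0.     0.033  0.    17.8   -0.1  ]
[-0.051 -0.     0.049  0.    26.8   -0.1  ]
[-0.055 -0.     0.066  0.    36.8   -0.1  ]
[-0.053 -0.     0.084  0.    45.8   -0.1  ]
[-0.046 -0.     0.1    0.    51.8   -0.1  ]
[-0.034 -0.     0.114  0.    51.8   -0.1  ]
```

View pics/c.png

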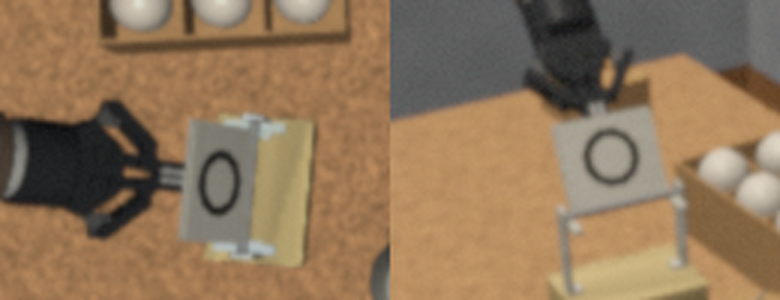

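The plate is up to about 57°, ring facing inward, with the tips on its back at about (180,208). I continue over the top.

```bash
python3 shift.py '-0.009 0 0.004 0 2 0 0;-0.018 0 0.008 0 4 0 0;-0.025 0 0.013 0 7 0 0;-0.032 0 0.019 0 10 0 0;-0.038 0 0.026 0 14 0 0;-0.044 0 0.033 0 18 0 0;-0.048 0 0.041 0 22 0 0;-0.051 0 0.049 0 27 0 0;-0.053 0 0.057 0 32 0 0;-0.055 0 0.066 0 37 0 0;-0.054 0 0.075 0 41 0 0;-0.053 0 0.084 0 46 0 0;-0.05 0 0.092 0 49 0 0;-0.046 0 0.1 0 52 0 0;-0.046 0 0.1 0 52 0 0'
python3 - <<'E'
from h import *
s=ctrl.get_state(); print(s['joints'])
t=imaging.grab_frame("top")[150:250,120:250,::-1]; d=imaging.grab_frame("side")[100:200,130:260,::-1]
cv2.imwrite("pics/d.png",cv2.resize(np.hstack([t,d]),None,fx=3,fy=3,interpolation=2))
p0,R0=s['position'],s['eef_rot']
for x in (face(165,0,.07),face(180,0,.07),face(180,0,.07,.003)): print(row(*x,p0,R0))
E
```

```text
clock: 4.65
position: [0.5153, 0.1181, 0.1746]
eef_rot: [[0.096, 0.995, -0.001], [0.995, -0.096, 0.0], [0.0, -0.001, -1.0]]
force: [-0.4, -1.6, -0.4]
width: 0.0004
grip_force: 0.0
[-16.894   18.9726   1.3108 110.4819  -0.5968  50.5746 -20.805 ]
[ 0.004  0.    -0.001 -0.    -0.    -0.4  ]
[ 0.001  0.     0.017 -0.    -0.    -0.4  ]
[ 0.001  0.     0.02  -0.    -0.    -0.4  ]
```

View pics/d.png

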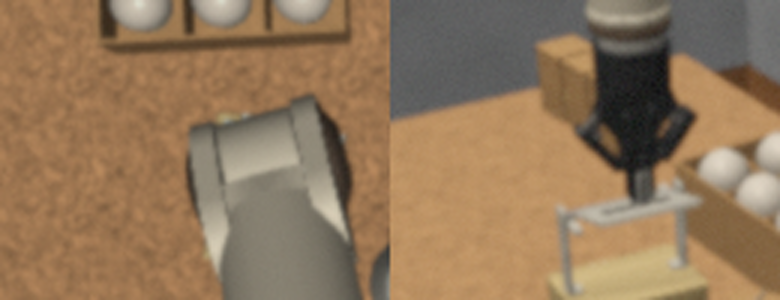

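The bar face is up with the plate roughly 15–20° short of level, and the tip rests on it at (645,195) in the side crop. I push down in small steps and watch the force.

```bash
python3 shift.py '0 0 0.004 0 0 0 0;0 0 0.008 0 0 0 0;0 0 0.012 0 0 0 0;0 0 0.015 0 0 0 0;0 0 0.017 0 0 0 0;0 0 0.017 0 0 0 0;0 0 0.017 0 0 0 0' | grep -E 'pos|force'; python3 shift.py '0 0 0.001 0 0 0 0;0 0 0.002 0 0 0 0;0 0 0.002 0 0 0 0'| grep -E 'pos|force'
```

```text
position: [0.5159, 0.1231, 0.1581]
force: [0.5, 0.2, -0.3]
grip_force: 0.0
position: [0.5163, 0.1228, 0.1564]
force: [-0.4, 0.3, -0.1]
grip_force: 0.0
```

```bash
python3 shift.py '0 0 0.001 0 0 0 0;0 0 0.002 0 0 0 0;0 0 0.002 0 0 0 0' | grep -E 'pos|force:'; python3 shift.py '0 0 0.001 0 0 0 0;0 0 0.002 0 0 0 0;0 0 0.002 0 0 0 0'| grep -E 'pos|force:'
python3 - <<'E'
from h import *
d=imaging.grab_frame("side")[120:200,160:250,::-1]
cv2.imwrite("pics/e.png",cv2.resize(d,None,fx=6,fy=6,interpolation=2))
E
```

```text
position: [0.5163, 0.1227, 0.1543]
force: [-0.3, 0.6, -0.5]
grip_force: 0.0
position: [0.5162, 0.1229, 0.1523]
force: [-0.4, -0.8, 0.2]
grip_force: 0.0
```

View pics/e.png

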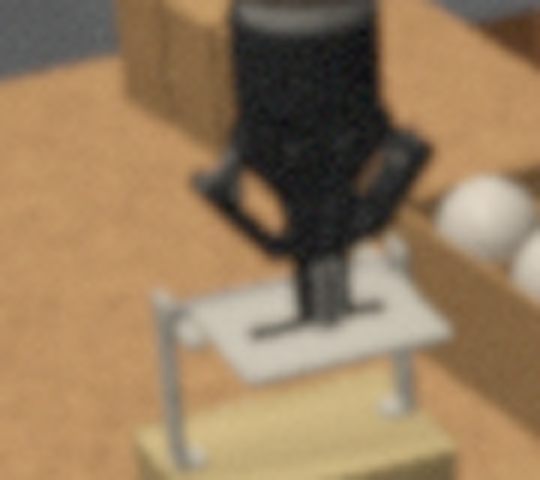

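The plate is close to level, with the tip on the bar at (325,315) in the crop. There's no stop force yet, so I continue.

```bash
for i in 1 2; do :; done; python3 shift.py '0 0 0.001 0 0 0 0;0 0 0.002 0 0 0 0;0 0 0.002 0 0 0 0' | grep -E 'pos|force:'; python3 shift.py '0 0 0.001 0 0 0 0;0 0 0.002 0 0 0 0;0 0 0.002 0 0 0 0'| grep -E 'pos|force:'; python3 -c "
from workcell import ctrl, imaging;print(ctrl.get_state()['force'],ctrl.get_state()['moment'])"
```

```text
position: [0.5164, 0.1229, 0.1516]
force: [-3.7, -0.8, 10.6]
grip_force: 5.1
position: [0.5165, 0.123, 0.1513]
force: [-9.0, -3.3, 24.0]
grip_force: 12.2
[-9.02052852 -3.32615514 23.99030949] [-0.52200055  1.9882693   0.0275516 ]
```

The stop is reached (24 N at the tip). I retract straight up, then move clear.

```bash
python3 shift.py '0 0 -0.01 0 0 0 0;0 0 -0.04 0 0 0 0;0 0 -0.08 0 0 0 0;0 0 -0.12 0 0 0 0;0 0 -0.16 0 0 0 0;-0 0 -0.18 0 0 0 0;0.04 -0.04 -0.18 0 0 0 0;0.08 -0.08 -0.18 0 0 0 0;0.11 -0.11 -0.18 0 0 0 0;0.14 -0.14 -0.18 0 0 0 0;0.17 -0.17 -0.18 0 0 0 0;0.2 -0.2 -0.18 0 0 0 0;0.2 -0.2 -0.18 0 0 0 0;0.2 -0.2 -0.18 0 0 0 0;0.2 -0.2 -0.18 0 0 0 0'
python3 - <<'E'
from h import *
t=imaging.grab_frame("top")[80:255,140:400,::-1]; d=imaging.grab_frame("side")[130:290,165:405,::-1]
cv2.imwrite("pics/f.png",np.hstack([cv2.resize(t,(400,269),interpolation=2),cv2.resize(d,(400,269),interpolation=2)]))
E
```

```text
clock: 7.88
position: [0.3331, 0.3415, 0.3285]
eef_rot: [[0.085, 0.996, 0.001], [0.996, -0.085, 0.001], [0.002, 0.001, -1.0]]
force: [1.2, -0.2, -1.0]
width: -0.0003
grip_force: 0.0
```

View pics/f.png

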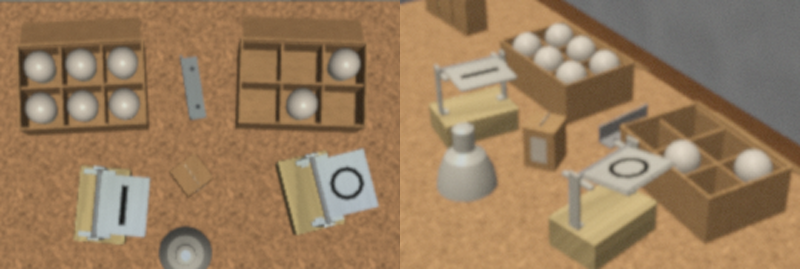

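The left flag now lies inward with the bar face up at (123,205) in the crop. The right flag still shows its ring, and the lamp head, box and bracket are where they were.

```bash
python3 -c "
from workcell import ctrl, imaging;print(ctrl.sign_off())"
```

```text
the job is handed in; nothing more can be done
None
```

The left flag, next to the full carton, is flipped right over to its stop and lies level with the bar face up; the right flag, lamp head, box and bracket were left as they were, and the job is handed in.

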